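Close the watch pressure tester and start the test

TASK

The watch is already in the water-resistance tester. Put the lid on the tester's chamber and turn it until its hidden lugs drop through the gaps in the collar, then turn it clockwise (seen from above) to the stop so that it is fully locked, let go of it, and only then press the start button. Leave the other things on the bench where they are.

Things in the scene. Friction and masses are not known exactly. Their poses are not given: they have to be found in the camera images.
- tester: Fixed tester: white housing 210 deep (x), 300 wide (y), deck 60 mm up. Origin: middle of its underside; x from front to back. On the deck's left half (75 mm to +y) stands a black round chamber, 140 mm outside, open at the top, rim 55 mm above the deck; on the right half a display, and the start button in front of it.
- mouth (a point): Centre of the chamber's mouth, level with the rim's flat top, 115 mm above the bench. The bore is 114 mm wide; flush with the rim a steel collar, 6 mm thick, narrows it to 96 mm.
- collar (a point): Same axis, at the underside of the collar, 6 mm below the mouth. The collar has four gaps, each 38 degrees wide, 90 degrees apart; the spans between are 52 degrees long. Hidden blocks below it stop a lid that has dropped in: anticlockwise (from above) almost at once, clockwise after 45 degrees, its lugs then under the middle of the spans.
- lid: Loose round aluminium lid, about 0.45 kg, standing upright on its nose. Origin: centre of the nose's underside; z up, x along the handle. Nose 92 mm in diameter (80 at its foot, tapered over the lowest 7 mm); flange 128 mm in diameter, from 24 to 35 mm above the origin; the handle on top of it. It turns freely in the chamber.
- lugs (a point): On the lid's axis, 13 mm above its origin, amid its four lugs: 21 mm wide, 90 degrees apart, 6 mm thick, reaching 54.5 mm from the axis, hidden by the flange, at an angle to the handle that nothing shows. Resting on the collar they leave the lid's origin 10 mm below the mouth; in the gaps (7 degrees of play each way) it sinks to 24 mm below, flange on the rim: only then can it be locked.
- handle (a point): Middle of the lid's handle, 62 mm above the lid's origin, with the lid's axes. The handle is an upright black bar standing across the lid's flat top, 90 mm long (x), 16 mm thick (y), from 35 to 80 mm above the lid's origin.
- start_top (a point): Centre of the top of the start button when it is up: a round grey push button of 28 mm diameter in a black collar of 44 mm diameter, at the right-hand front of the deck, 82 mm above the bench; pressed straight down.
- start (a joint): Travel of the start button, 0 (up) to 0.006 m (fully down); a spring returns it; fully down takes 5 N and 4 mm starts the test.
- cushion: Bystander: loose round casing cushion, black pad on a steel base, 90 mm diameter, 30 mm high. Origin: centre of the underside.
- dust_cover: Bystander: loose glass dust cover with a knob, on a black tray, 80 mm diameter, 57 mm high. Origin: centre of the underside.
- driver: Bystander: loose screwdriver lying on the bench, 120 mm long along its x. Origin: on the bench under it.
Mind the look-alikes: they are no part of the job. Of the things that look like the lid, take the one that is farthest from the robot's base at the start.

How it is judged:
By the outcome, as a careful person would: the job done as asked, in the order asked, and still so for the second after the job is handed in, with the robot touching nothing.
It also fails if it takes over 61 s, if anything falls off the work surface, if the arm or the gripper's body presses on something with over 40 N, if the wrist force passes 120 N, or if a joint passes its speed limit or range.

ROBOT

A 7-joint arm with a two-finger parallel gripper is mounted at the origin on the work surface. World frame = base frame: x ahead of the robot, y to its left, z up, the work surface at z = 0. Lengths are in mm, angles in degrees, forces in N, time in s.
With the tool pointing down it reaches from about 400 to 875 mm from the base axis. Payload 6.5 kg.
Tool frame: the origin (TCP) lies between the finger pads; the fingertips stand 17 mm ahead of it and the grasp point (between the pads) lies 2 mm behind it; z points along the fingers, y is the line along which they close (so a half turn about z gives the same grasp; the last joint's range is limited). The gripper opens to 85 mm and grips with 20 to 120 N. Pads are 22 mm wide; open, the fingers measure 114 mm over their backs; the gripper's body (76 mm by 85 mm) begins 54 mm behind the grasp point. The pads swing forward as they close: fully open they stand 13 mm farther back than shut.
Start: joints at [-68.251, 30.733, -0.252, 88.115, 0.149, 61.152, -4.079], TCP at [280.261, 586.467, 248.29] pointing down, gripper open.
Joint ranges: [-154.64, 154.64], [-21.42, 123.67], [-72.66, 72.17], [13.99, 137.28], [-74.86, 254.86], [10.95, 109.41], [-158.01, 158.01]. Speed limits (degrees/s): [136.94, 136.94, 180, 180, 180, 180, 180].

INTERFACE

Orientations are given as a 3x3 rotation matrix whose columns are the frame's x, y, z axes.
In Python, from bench import robot, optics, ticket gives the robot as it stands. The module is installed in compiled form; this text tells all that it offers. Calls block until the motion is done:
- robot.movep(position, orientation): joint-space move of the TCP to a pose.
- robot.move_l(position, rotation=None, v=150): straight line of the TCP; rotation=None keeps the orientation; v is the mean speed in mm/s.
- robot.set_joints(angles): joint-space move.
- robot.command_gripper(opening, strength=None): opening from 0.0 (shut) to 1.0 (fully open); strength is the grip in N (None keeps the last); returns when the fingers have stopped.
- robot.wait(seconds).
- robot.ik(position, orientation): joint angles nearest the present ones, or None.
- robot.sense(): the state.
- optics.capture(name): name is "scene" or "top" or "wrist"; returns (picture, depth): 420x560x3 uint8, red, green, blue; 420x560 float32, mm along the optical axis (not along the pixel's ray), 0 where there is no reading.
- optics.camera_info(name): a dict with "fx", "fy", "cx", "cy" (pixels), "world_to_cam" (4x4, takes a point from world to camera coordinates). Camera axes: x right, y down, z forward; pixel columns grow to the right and rows downward; lengths in mm; the calibration is good to about 2 mm. A picture is of the moment at which its call begins: read the wrist's pose just before it. camera_info takes no time and is no camera call; for the wrist camera it gives the pose at the moment of the call.
A pose or a line that the arm cannot do raises robot.PlanningError and nothing moves.
- ticket.hand_in(): hands the job in; it is judged then, once.
The state is a dict: "time": time; "joints": joint angles; "dq": joint speeds; "joint_efforts": joint torques, N m; "tcp_pos": TCP position; "tcp_rot": TCP orientation; "force": force on the tool from outside, world axes, zero at the start; "ft_torque": the same for the moment, N m; "gripper_width": opening from 0.0 (shut) to 1.0 (fully open); "gripper_force": force on a finger pad.
Only numpy, scipy, OpenCV 4.12 (cv2) and the standard library are available. Lean on these libraries where they do the work, as an engineer would, in place of code of your own. Each camera call takes 0.05 s, during which the arm holds its last target. There are 200 camera calls.

## Working session

There is one attempt and no reset: what is moved stays moved. The work goes in short steps, each a Python script; the robot and the scene stay as the last script left them, time stands still between calls to the robot, and variables do not carry over. Pictures are saved under pics/ and viewed, at most 10 in all, crops included, and the job is handed in when it is done.

```bash
mkdir -p pics
cat > h.py <<'E'
import numpy as np, cv2
from bench import robot, optics, ticket
def cap(n):
    i=optics.camera_info(n); p,d=optics.capture(n); return p,d,i
def cloud(d,i):
    v,u=np.mgrid[:d.shape[0],:d.shape[1]]
    P=np.stack([(u-i['cx'])/i['fx']*d,(v-i['cy'])/i['fy']*d,d],-1)
    T=np.linalg.inv(i['world_to_cam']); return P@T[:3,:3].T+T[:3,3]
def save(n,p): cv2.imwrite('pics/'+n+'.png',p[:,:,::-1])
E
python3 - <<'E'
from h import *
for n in('scene','top'):
    p,d,i=cap(n); save(n+'0',p); np.savez(n+'0.npz',p=p,d=d,c=cloud(d,i)); 
    T=np.linalg.inv(i['world_to_cam']);print(n,i['fx'],T.round(2).tolist())
print(robot.sense())
E
```

```text
scene 401.3567979870483 [[0.88, 0.31, -0.35, 823.66], [0.47, -0.61, 0.64, -796.7], [-0.02, -0.73, -0.69, 826.28], [0.0, 0.0, 0.0, 1.0]]
top 418.6716655631982 [[0.01, -1.0, 0.07, 399.07], [-1.0, -0.01, -0.01, -122.13], [0.01, -0.07, -1.0, 1088.55], [0.0, 0.0, 0.0, 1.0]]
{'time': 0.1, 'joints': array([-68.25104759,  30.77510365,  -0.25571338,  88.16570207,
         0.14891128,  61.15011322,  -4.0793208 ]), 'dq': array([ 0.02758928, -0.09381625, -0.12566136, -0.03839575, -0.03695117,
       -0.08768487,  0.00578927]), 'joint_efforts': array([ 3.30258685e-03, -5.84563601e+01,  1.05248787e+00, -2.59776610e+01,
        1.27629930e-02,  4.55228233e-03,  9.58228100e-06]), 'tcp_pos': array([280.02481869, 585.98715978, 247.47387857]), 'tcp_rot': array([[-9.02310804e-01,  4.31085685e-01, -5.86868889e-04],
       [ 4.31086073e-01,  9.02309616e-01, -1.46808524e-03],
       [-1.03333088e-04, -1.57766017e-03, -9.99998750e-01]]), 'force': array([-0.60295505, -0.25422925,  0.76706297]), 'ft_torque': array([-0.05164297,  0.03516062, -0.00421558]), 'gripper_force': 0.0, 'gripper_width': 0.9984143259146161}
```

View pics/top0.png

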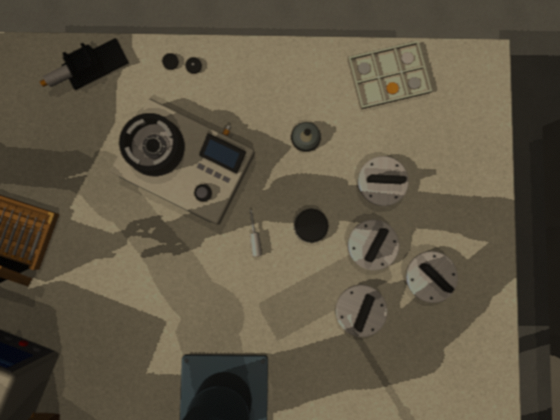

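View pics/scene0.png

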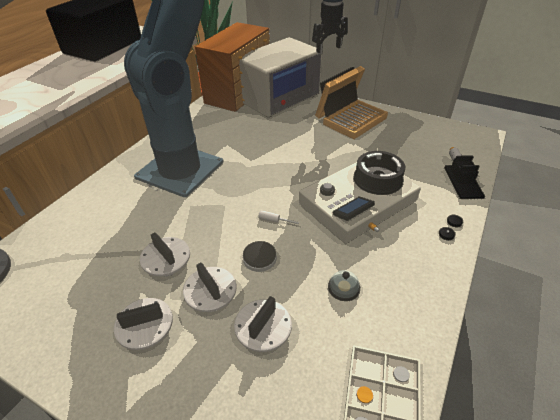

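The top view shows four lids at (383,180), (373,245), (433,276) and (361,310). The chamber is at (152,145), the button at (204,192), and the base is near (225,390). The lid at (383,180) looks farthest, so I'll measure it.

Run:
```python
from h import *
z=np.load('top0.npz');c=z['c'];p=z['p'].astype(int);g=p.sum(2)
v,u=np.mgrid[:420,:560]
def near(a,b,r):return (u-a)**2+(v-b)**2<r*r
for a,b in((383,180),(373,245),(433,276),(361,310)):
    n=near(a,b,34)&(c[...,2]>20)
    fl=n&(c[...,2]<48)
    h=n&(c[...,2]>65)
    cc,r=cv2.minEnclosingCircle(c[n][:,:2].astype(np.float32))
    R=cv2.minAreaRect(c[h][:,:2].astype(np.float32)); vx=cv2.fitLine(c[h][:,:2].astype(np.float32),2,0,.01,.01).ravel()
    print(np.round(cc),r,np.median(c[fl][:,2]),np.median(c[h][:,2]),R,vx,np.hypot(*cc))
n=near(152,145,45)&(c[...,2]>108)&(c[...,2]<125)
cc,r=cv2.minEnclosingCircle(c[n][:,:2].astype(np.float32));print('mouth',cc,r,np.median(c[n][:,2]),cv2.fitEllipse(cv2.convexHull(c[n][:,:2].astype(np.float32))))
n=near(204,192,14);print('btn z',np.unique(np.round(c[n][:,2]/2)*2,return_counts=True))
n=near(204,192,14)&(c[...,2]>76);cc,r=cv2.minEnclosingCircle(c[n][:,:2].astype(np.float32));print(cc,r,c[n].mean(0))
n=near(200,170,90)&(abs(c[...,2]-60)<5);print('deck',cv2.minAreaRect(c[n][:,:2].astype(np.float32)))
z=z['p'];im=cv2.resize(z[90:230,100:270],None,fx=4,fy=4,interpolation=2);save('tester',np.clip(im*1.5,0,255).astype(np.uint8))
```

```text
[ 493. -287.] 189.865966796875 35.072017674840026 79.49459977507354 ((495.85174560546875, -272.7484130859375), (50.60158157348633, 354.46820068359375), 24.598861694335938) [ 4.4503251e-01 -8.9551443e-01  5.4368781e+02 -3.8013467e+02] 570.3096924064658
[ 396. -279.] 156.95054626464844 35.21032384460011 79.53244316144361 ((378.12738037109375, -263.9949951171875), (75.93678283691406, 276.5677185058594), 6.955188274383545) [ 7.4402615e-02 -9.9722826e-01  3.9119507e+02 -3.5960605e+02] 484.2783925362425
[ 356. -353.] 235.02569580078125 35.42381101522335 79.69304661913782 ((362.37841796875, -342.69586181640625), (444.33233642578125, 50.492958068847656), 74.07173156738281) [ 2.4526581e-01  9.6945590e-01  3.1727304e+02 -4.9525070e+02] 501.87255136848876
[ 294. -257.] 170.93649291992188 35.270231561741525 79.1981494050907 ((318.45684814453125, -254.6851043701172), (298.90460205078125, 83.26457214355469), 43.12764358520508) [   0.6843056    0.7291953  233.32346   -332.42786  ] 391.0856086028083
mouth (627.1123046875, 176.9445037841797) 70.76899719238281 114.40032581336334 ((627.1127319335938, 177.04745483398438), (138.89320373535156, 140.38780212402344), 147.47567749023438)
btn z (array([  56.,   58.,   60.,   62.,   64.,   66.,   68.,   70.,   72.,
         74.,   76.,   78.,   80.,   82.,   84.,   86., 1088.]), array([ 21,  90, 140,  82,  20,   4,   8,  47,  57,  28,   7,  11,  28,
        36,  25,   3,   2]))
(461.5957336425781, -29.594118118286133) 111.6800537109375 [510.76381655  50.61163136 100.3772628 ]
deck ((594.4647216796875, 109.14292907714844), (298.91436767578125, 209.09762573242188), 64.24788665771484)
```

View pics/tester.png

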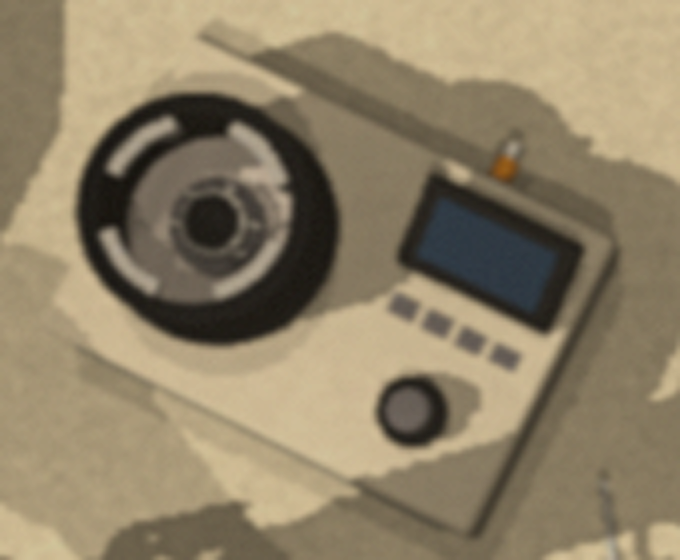

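The crop shows the chamber at (208,218) and the button at (410,410); there are four light collar spans. Zero-depth pixels spoiled the lid and button numbers, so I'll filter them out.

Run:
```python
from h import *
z=np.load('top0.npz');c=z['c'];d=z['d'];c[d==0]=-999
v,u=np.mgrid[:420,:560]
def near(a,b,r):return (u-a)**2+(v-b)**2<r*r
for a,b in((383,180),(373,245),(433,276),(361,310)):
    n=near(a,b,34)
    fl=n&(c[...,2]>30)&(c[...,2]<42); h=n&(c[...,2]>73)
    f=lambda m:c[m][:,:2].astype(np.float32)
    cc,r=cv2.minEnclosingCircle(f(fl)); R=cv2.minAreaRect(f(h))
    print(np.round(cc,1),r,np.round(R[0],1),np.round(R[1],1),R[2],cv2.boxPoints(R).round().tolist(),np.hypot(*R[0]))
n=near(204,192,9)&(c[...,2]>77)&(c[...,2]<90);cc,r=cv2.minEnclosingCircle(f(n));print(cc,r,np.median(c[n][:,2]))
t=np.array([594.5,109.1]);print(t)
```

```text
[ 554.1 -397.9] 64.38731384277344 [ 553.3 -396.7] [87.4 16.3] 87.20561218261719 [[543.0, -440.0], [559.0, -441.0], [564.0, -353.0], [547.0, -353.0]] 680.785975790744
[ 390.7 -372.2] 64.35540008544922 [ 390.8 -372.1] [16.7 89.5] 61.474327087402344 [[347.0, -358.0], [426.0, -401.0], [434.0, -386.0], [355.0, -343.0]] 539.5786379641831
[ 312.4 -518.2] 64.30854034423828 [ 313.3 -517.8] [88.8 16.9] 45.55686950683594 [[276.0, -544.0], [288.0, -555.0], [350.0, -492.0], [338.0, -480.0]] 605.1614831608567
[ 226.9 -341. ] 64.1916732788086 [ 227.4 -340.8] [17.  88.9] 68.15240478515625 [[183.0, -332.0], [265.0, -365.0], [272.0, -349.0], [189.0, -316.0]] 409.6905746588108
(512.9854125976562, 54.403770446777344) 13.660772323608398 81.59102400165807
[594.5 109.1]
```

```bash
cat >> h.py <<'E'
def R(yaw):
    a=np.radians(yaw);c,s=np.cos(a),np.sin(a)
    return np.array([[c,s,0],[s,-c,0],[0,0,-1.]])
def st(*k):
    s=robot.sense();print(round(s['time'],2),s['tcp_pos'].round(1),s['force'].round(1),s['ft_torque'].round(2),round(s['gripper_width'],3),round(s['gripper_force'],1),'j7',s['joints'][6].round(1),*k);return s
E
python3 - <<'E'
from h import *
np.set_printoptions(suppress=True)
for P in([553.7,-397.3,250],[627.1,177,260]):
    for y in range(-180,180,30):
        q=robot.ik(P,R(y+87.2 if P[1]<0 else y)); print(P[0],y,None if q is None else np.round(q))
E
```

```text
553.7 -180 [  -3.   48.   62.   85.  -44.   73. -119.]
553.7 -150 [ -3.  48.  62.  85. -44.  73. -89.]
553.7 -120 [ -3.  48.  62.  85. -44.  73. -59.]
553.7 -90 [  1.  44.  53.  85. -36.  69. -34.]
553.7 -60 [  1.  43.  51.  85. -35.  69.  -5.]
553.7 -30 [  1.  43.  52.  85. -35.  69.  25.]
553.7 0 [  1.  43.  51.  85. -35.  69.  55.]
553.7 30 [  3.  41.  47.  85. -32.  68.  83.]
553.7 60 [  5.  40.  44.  85. -29.  67. 111.]
553.7 90 [  3.  42.  48.  85. -33.  68. 143.]
553.7 120 [ 62.  44. -52.  80.  34.  72. 126.]
553.7 150 [  -3.   48.   62.   85.  -44.   73. -149.]
627.1 -180 [-22.  30.   4.  87.  -2.  62.  72.]
627.1 -150 [-18.  30.  -3.  87.   2.  63.  99.]
627.1 -120 [-13.  31.  -9.  87.   5.  63. 126.]
627.1 -90 [ -9.  31. -16.  86.   9.  64. 153.]
627.1 -60 [ -57.   45.   62.   90.  -41.   71. -138.]
627.1 -30 [ -57.   45.   62.   90.  -41.   71. -108.]
627.1 0 [-45.  35.  38.  89. -23.  65. -92.]
627.1 30 [-42.  33.  33.  89. -19.  64. -64.]
627.1 60 [-39.  32.  28.  88. -17.  63. -37.]
627.1 90 [-34.  31.  22.  88. -13.  63. -10.]
627.1 120 [-30.  31.  15.  88.  -9.  62.  17.]
627.1 150 [-26.  30.   9.  88.  -5.  62.  44.]
```

Run:
```python
from h import *
robot.movep([553.7,-397.3,190],R(87.2)); st()
p,d,i=cap('wrist'); save('w1',p); np.savez('w1.npz',p=p,d=d,c=cloud(d,i))
c=cloud(d,i);c[d==0]=-999
h=(c[...,2]>72)&(c[...,2]<90)&(np.hypot(c[...,0]-553,c[...,1]+397)<60)
print(cv2.minAreaRect(c[h][:,:2].astype(np.float32)),h.sum())
fl=(c[...,2]>30)&(c[...,2]<42)&(np.hypot(c[...,0]-553,c[...,1]+397)<75)
print(cv2.minEnclosingCircle(c[fl][:,:2].astype(np.float32)))
```

```text
3.66 [ 554.3 -396.5  189.9] [ 0.1 -0.3  0.9] [-0.04 -0.03 -0.05] 1.001 0.0 j7 61.3
((555.8482055664062, -395.731689453125), (89.00105285644531, 16.007549285888672), 87.95870208740234) 2482
((555.6552124023438, -396.2642822265625), 64.16715240478516)
```

View pics/w1.png

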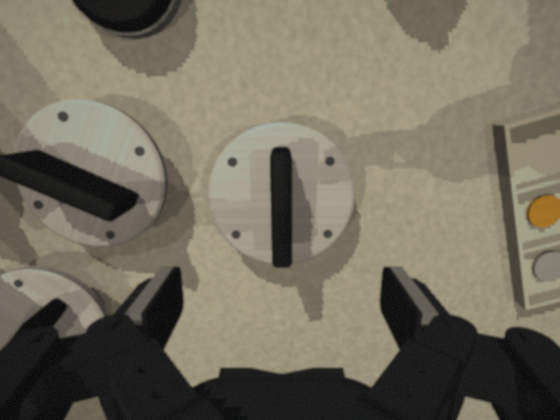

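The wrist view shows the lid at (281,193) between the open fingers, with its handle upright in the image. The path down is clear, so I'll grasp, lift and carry.

Run:
```python
from h import *
robot.move_l([555,-396.5,61],R(87.6),v=120); st()
robot.command_gripper(0.0,60); s=st('gripped')
robot.move_l([555,-396.5,260],v=150); st('lift')
robot.movep([627.1,177,260],R(205)); st('over')
p,d,i=cap('wrist'); save('w2',p)
p,d,i=cap('top'); save('t2',p);c=cloud(d,i);c[d==0]=-999
# flange plane 35 above lid origin; handle-top level
z=260+2-62+35
m=(abs(c[...,2]-z)<7)&(np.hypot(c[...,0]-627,c[...,1]-177)<80)
print(m.sum(),cv2.minEnclosingCircle(c[m][:,:2].astype(np.float32)) if m.sum() else 0,np.median(c[m][:,2]))
```

```text
4.93 [ 555.4 -397.    62. ] [-0.2  0.1 -0.5] [-0.02  0.06 -0.02] 1.004 0.0 j7 65.8
5.57 [ 554.8 -396.5   61. ] [-0.7  0.9  1.5] [ 0.18  0.16 -0.04] 0.179 60.8 j7 65.8 gripped
7.04 [ 554.7 -396.   258.9] [ 0.6 -0.1 -4.6] [ 0.01 -0.01 -0.04] 0.177 60.0 j7 59.2 lift
9.12 [627.5 175.  260.1] [ 1.  -0.9 -3.4] [ 0.02  0.01 -0.06] 0.183 60.0 j7 113.6 over
1596 ((627.4357299804688, 173.7957000732422), 64.5453872680664) 233.42570689854176
```

View pics/t2.png

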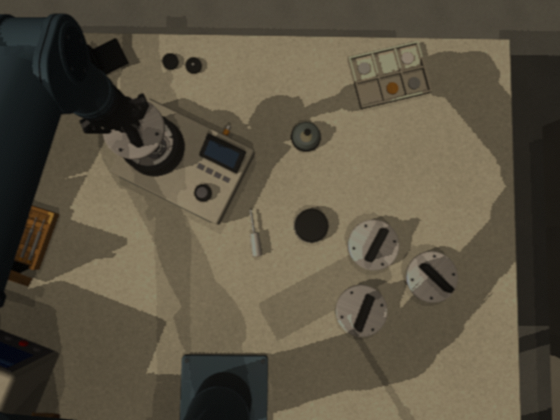

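The held lid hangs over the chamber (lid near (133,135), chamber at (152,145)), and its measured centre is about 3 mm short in y. I'll correct that and lower until contact.

Run:
```python
from h import *
X,Y=627,178.5
robot.move_l([X,Y,192],v=120); robot.wait(.3); st()
p,d,i=cap('top');c=cloud(d,i);c[d==0]=-999
m=(abs(c[...,2]-167)<7)&(np.hypot(c[...,0]-627,c[...,1]-177)<80)
if m.sum(): print(m.sum(),cv2.minEnclosingCircle(c[m][:,:2].astype(np.float32)))
f0=robot.sense()['force'][2]
for z in np.arange(180,158,-2.):
    robot.move_l([X,Y,z],v=60); s=st(z)
    if s['force'][2]-f0>6: break
```

```text
10.23 [627.3 178.6 192.6] [-0.6 -0.2 -3.4] [-0.02 -0.02 -0.03] 0.179 60.0 j7 115.6
1362 ((628.32568359375, 177.046630859375), 64.52914428710938)
10.63 [626.5 178.4 179.2] [ 0.3 -0.8 -3.7] [ 0.02 -0.01  0.02] 0.179 60.0 j7 116.0 180.0
10.88 [627.  178.5 178. ] [-0.7  0.5 -4. ] [ 0.02 -0.01 -0.02] 0.179 60.0 j7 116.1 178.0
11.13 [626.9 178.5 175.9] [ 0.3 -0.5 -4.4] [ 0.   -0.05  0.04] 0.177 60.0 j7 116.1 176.0
11.38 [626.9 178.5 173.8] [-0.4 -0.6 -4.2] [ 0.01 -0.05 -0.02] 0.179 60.0 j7 116.2 174.0
11.63 [626.9 178.5 171.8] [ 1.6 -0.3 -3.3] [ 0.01 -0.   -0.04] 0.178 60.0 j7 116.3 172.0
11.88 [626.9 178.5 169.8] [ 0.3  1.2 -2.6] [0.01 0.   0.04] 0.18 60.0 j7 116.3 170.0
12.13 [626.9 178.5 167.8] [ 0.6 -0.1 -3.6] [-0.02 -0.04 -0.06] 0.177 60.0 j7 116.4 168.0
12.38 [626.9 178.5 165.8] [ 0.5 -0.2 -3.3] [ 0.01 -0.01 -0.02] 0.183 60.0 j7 116.4 166.0
12.63 [626.9 178.5 163.8] [-0.1  0.2 -4.8] [ 0.02  0.05 -0.02] 0.18 60.2 j7 116.5 164.0
12.88 [626.9 178.5 161.8] [-0.   1.1 -3.3] [-0.04  0.02 -0.03] 0.176 60.1 j7 116.6 162.0
13.13 [626.9 178.5 159.8] [ 0.2  0.4 -4. ] [ 0.02  0.08 -0.01] 0.179 60.1 j7 116.6 160.0
```

No contact where the lugs should have rested, so they may already be in the gaps. I'll go on down.

Run:
```python
from h import *
X,Y=627,178.5
for z in np.arange(158,147,-1.5):
    robot.move_l([X,Y,z],v=60); s=st(z)
    if s['force'][2]>4: break
```

```text
13.38 [626.9 178.5 157.8] [ 0.1 -0.2 -4.4] [0.03 0.13 0.02] 0.179 60.1 j7 116.7 158.0
13.63 [627.  178.5 156.4] [-1.  -0.1 -5. ] [ 0.    0.1  -0.02] 0.183 60.1 j7 116.8 156.5
13.88 [627.  178.5 154.9] [-0.2  0.3 -3.8] [ 0.02  0.07 -0.02] 0.178 60.1 j7 116.8 155.0
14.13 [627.1 178.5 153.4] [ 0.6  0.6 -4.2] [-0.01  0.06 -0.06] 0.177 60.1 j7 116.9 153.5
14.38 [627.2 178.5 152.1] [-0.   0.3 -3.7] [ 0.11 -0.   -0.12] 0.183 60.1 j7 116.9 152.0
14.63 [627.3 178.4 151.9] [-4.4 -1.   7.2] [0.11 0.94 0.04] 0.18 61.7 j7 117.0 150.5
```

The flange is seated on the rim at TCP z ≈ 152, so it has dropped in. Now I'll turn it clockwise with joint 7 until the stop is felt.

Run:
```python
from h import *
robot.move_l([627,178.3,151.6],v=60)
q=np.array(robot.sense()['joints']); a0=q[6]; t=[]
for k in range(1,30):
    q[6]=a0-(4*k if k<9 else 32+2*(k-8))
    robot.set_joints(q); s=robot.sense()
    x=s['tcp_rot'][:,0]; yaw=np.degrees(np.arctan2(x[1],x[0]))
    st('cmd',round(q[6]-a0,1),'act',round(s['joints'][6]-a0,1),'yaw',yaw.round(1),'ftq',s['joint_efforts'][6].round(2))
    if abs(s['ft_torque'][2])>1.5 or abs(s['force'][2])>40: break
```

```text
15.13 [627.4 178.6 152. ] [-1.2  0.7 -0.6] [ 0.29  0.19 -0.04] 0.179 60.5 j7 113.0 cmd -4.0 act -3.9 yaw -158.9 ftq -0.22
15.38 [627.4 178.6 152. ] [-0.6  1.5  0.1] [0.38 0.25 0.02] 0.172 60.5 j7 109.1 cmd -8.0 act -7.8 yaw -162.8 ftq -0.19
15.63 [627.4 178.6 152. ] [-0.3  0.8 -0. ] [ 0.5   0.19 -0.06] 0.181 60.5 j7 105.1 cmd -12.0 act -11.8 yaw -166.8 ftq -0.19
15.88 [627.4 178.4 152. ] [-0.3  0.5 -0.4] [ 0.44  0.2  -0.03] 0.181 60.5 j7 101.1 cmd -16.0 act -15.8 yaw -170.8 ftq -0.19
16.13 [627.4 178.3 152. ] [-1.   0.4 -0.6] [ 0.49  0.13 -0.02] 0.183 60.5 j7 97.1 cmd -20.0 act -19.8 yaw -174.8 ftq -0.2
16.38 [627.4 178.3 152. ] [-0.4  1.1 -0.9] [ 0.52  0.14 -0.04] 0.18 60.5 j7 93.1 cmd -24.0 act -23.8 yaw -178.8 ftq -0.2
16.63 [627.4 178.3 152. ] [-0.2  0.7  0.1] [ 0.49  0.15 -0.  ] 0.179 60.5 j7 89.1 cmd -28.0 act -27.8 yaw 177.2 ftq -0.2
16.88 [627.4 178.3 152. ] [-0.5  1.7 -0.7] [ 0.5   0.09 -0.03] 0.175 60.5 j7 85.1 cmd -32.0 act -31.8 yaw 173.2 ftq -0.2
17.13 [627.2 178.3 152. ] [-1.4  1.   1.2] [0.54 0.25 0.01] 0.178 60.7 j7 83.1 cmd -34.0 act -33.9 yaw 171.1 ftq -0.14
17.38 [
[... 481 characters left out ...]
 178.2 152. ] [-0.6  2.1  0.9] [0.57 0.14 0.01] 0.179 60.7 j7 73.0 cmd -44.0 act -43.9 yaw 161.1 ftq -0.15
18.63 [627.3 178.2 152. ] [-0.6  1.9 -0.5] [0.64 0.08 0.04] 0.178 60.7 j7 71.0 cmd -46.0 act -45.9 yaw 159.1 ftq -0.16
18.88 [627.3 178.2 152. ] [-0.5  2.   1.1] [0.6  0.03 0.05] 0.179 60.7 j7 69.0 cmd -48.0 act -47.9 yaw 157.1 ftq -0.16
19.13 [627.  178.7 151.9] [-2.2  3.6  2. ] [0.85 0.3  0.19] 0.178 60.9 j7 67.0 cmd -50.0 act -49.9 yaw 155.1 ftq -0.26
19.38 [626.9 178.9 152. ] [-2.8  3.6  2.7] [0.88 0.42 1.46] 0.179 68.0 j7 65.1 cmd -52.0 act -51.8 yaw 153.2 ftq -1.55
19.63 [627.  178.9 152. ] [-4.   3.4  4.8] [0.81 0.59 2.56] 0.18 90.1 j7 63.1 cmd -54.0 act -53.8 yaw 151.3 ftq -2.56
```

Torque climbs from about 50°, so that is the stop. I'll ease off the windup, do a small pull test to confirm it's locked, release and check.

Run:
```python
from h import *
q=np.array(robot.sense()['joints']); q[6]+=2.2; robot.set_joints(q); s=st('relaxed'); P=s['tcp_pos'].copy()
P[:2]=[627,178.6]
for z in(153.5,155,156):
    robot.move_l([*P[:2],z],v=30); s=st('pull',z)
    if s['force'][2]<-15: break
robot.move_l([*P[:2],152],v=30); st('seat')
robot.command_gripper(0.45); st('open')
robot.command_gripper(1.0)
robot.move_l([*P[:2],270],v=150); st('up')
p,d,i=cap('wrist'); save('w3',p); c=cloud(d,i);c[d==0]=-999
D=np.hypot(c[...,0]-627,c[...,1]-177)
h=(c[...,2]>160)&(c[...,2]<182)&(D<55); f=(c[...,2]>118)&(c[...,2]<140)&(D<75)
print(cv2.minAreaRect(c[h][:,:2].astype(np.float32)),np.median(c[h][:,2]))
print(cv2.minEnclosingCircle(c[f][:,:2].astype(np.float32)),np.median(c[f][:,2]))
```

```text
19.88 [627.  178.8 152. ] [-2.7  3.3  0.6] [0.81 0.31 1.35] 0.182 66.0 j7 65.3 relaxed
20.13 [626.8 178.8 152.3] [  3.3   3.7 -11.8] [ 1.17 -0.74  1.29] 0.18 63.9 j7 65.3 pull 153.5
20.38 [626.7 178.8 153.4] [  3.7   4.2 -14.5] [ 1.2  -1.02  1.28] 0.177 63.4 j7 65.2 pull 155
20.63 [626.6 178.8 154. ] [  5.1   4.9 -17.5] [ 1.26 -1.23  1.23] 0.181 63.1 j7 65.2 pull 156
20.92 [627.  178.7 152.3] [-1.4  4.5 -0.2] [1.05 0.35 1.32] 0.179 65.1 j7 65.3 seat
21.27 [627.4 177.3 152.2] [ 0.1 -0.1 -0.1] [ 0.02  0.03 -0.02] 0.449 0.0 j7 65.3 open
22.73 [626.4 178.6 269. ] [-0.  -0.1  0.2] [ 0.01  0.   -0.04] 1.005 0.0 j7 61.7 up
((627.7305908203125, 179.75015258789062), (16.014598846435547, 88.60140228271484), 65.33851623535156) 170.7852029530747
((628.5567626953125, 179.35948181152344), 64.09781646728516) 126.12279745794905
```

View pics/w3.png

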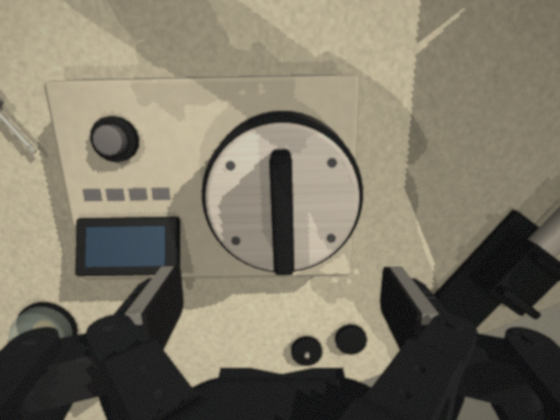

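The lid sits flush: flange top is at 126 mm and the handle at yaw 155°, matching the stop. It's at (283,195) in the image, with the button at (110,140). Now I'll press start with the fingers shut.

Run:
```python
from h import *
B=[513,54.8]
robot.movep([*B,220],R(154)); robot.command_gripper(0.0,20); robot.wait(.2)
robot.move_l([*B,106],v=120); robot.wait(.2); st()
for z in np.arange(102,88,-1.5):
    robot.move_l([*B,z],v=40); s=st(z)
    if s['force'][2]>9: break
robot.wait(.3); st('held')
robot.move_l([*B,220],v=120); st()
p,d,i=cap('top'); save('t4',p); c=cloud(d,i);c[d==0]=-999
D=np.hypot(c[...,0]-627,c[...,1]-177)
h=(c[...,2]>160)&(c[...,2]<182)&(D<55)
if h.sum(): print(cv2.minAreaRect(c[h][:,:2].astype(np.float32)),np.median(c[h][:,2]))
```

```text
25.77 [513.4  54.9 106.6] [ 0.2  0.  -0. ] [0.01 0.02 0.02] -0.003 0.0 j7 79.6
26.02 [512.8  54.8 101.8] [ 0.4 -0.9  0.1] [ 0.01 -0.04  0.05] -0.001 0.0 j7 79.9 102.0
26.27 [512.9  54.8 100.4] [ 1.  -0.4  0. ] [-0.02 -0.01  0.04] -0.001 0.0 j7 80.0 100.5
26.52 [513.2  54.8  99.1] [0.2 0.4 1.7] [ 0.01 -0.08  0.  ] 0.003 0.7 j7 80.1 99.0
26.77 [513.2  54.8  97.6] [0.7 0.7 2.5] [-0.03 -0.14  0.01] -0.003 1.1 j7 80.2 97.5
27.02 [513.2  54.8  96.1] [0.3 0.2 3.8] [ 0.06 -0.08 -0.04] -0.002 1.5 j7 80.3 96.0
27.27 [513.2  54.8  94.6] [ 0.6 -0.   4.2] [ 0.02 -0.13 -0.03] 0.0 2.0 j7 80.4 94.5
27.52 [513.2  54.8  93.1] [ 0.4 -0.1  5.4] [-0.07 -0.06  0.05] 0.003 2.8 j7 80.5 93.0
27.77 [513.3  54.8  92.8] [-4.3 -0.2 21.9] [-0.05  1.09 -0.01] 0.001 11.1 j7 80.6 91.5
28.07 [513.3  54.8  92.8] [-5.  -0.5 22.5] [-0.05  1.    0.02] 0.002 11.0 j7 80.6 held
29.29 [512.4  54.8 219.2] [-0.6 -0.2  0.1] [ 0.04  0.04 -0.04] -0.003 0.0 j7 72.0
((663.9495239257812, 159.63893127441406), (15.491239547729492, 5.828540802001953), 80.19117736816406) 170.16786994565177
```

The button travelled its full 6 mm to the bottom and came back up, and the robot is clear of everything. Handing in.

Run:
```python
from h import *
print(ticket.hand_in())
```

```text
the job is handed in; nothing more can be done
None
```

The lid is on the chamber, turned clockwise to its stop and released; the start button was then pressed fully down, and the job was handed in at about 29 s of the 61 s allowed (no verdict was shown).

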